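Slide a well plate under the scanner bridge and start the scan

TASK

Push the lidded well plate across the bench, flat and without lifting or tipping it, under the scanner's low bridge until it is fully home, square against the stop fence behind the bridge. Then press the key on top of the scanner fully down and let go, with the plate still home. Nothing is to be grasped, and the bottle, jar, beaker and tip box standing around must be left where they are.

Things in the scene. Friction and masses are not known exactly. Their poses are not given: they have to be found in the camera images.
- plate: Loose white lidded 24-well plate flat on the bench: plain block 85 mm along its x, 127 mm along its y, 20 mm tall, 80 to 170 g, 4 x 6 round pinkish wells on top. Origin: centre of its underside, z up. Starts in front of the scanner's mouth, up to 40 mm off to one side and turned up to 0.25 rad, a long side facing the mouth.
- scanner: White low portal fixed to the bench, 50 mm along x, 230 mm along y, top at 50 mm. Origin on the bench under the bridge's middle, z up; the plate goes in along its +x, the mouth faces -x, to the robot. Legs at y = +-75 to +-115 mm; the opening between is 150 mm wide, 25 mm high, bare bench below. Front face at x = -25 mm, back face at +25 mm.
- fence (a point): Middle of the front foot of the aluminium stop fence (14 mm tall, 12 mm thick, 150 mm long along the scanner's y), on the bench at scanner x = +25 mm. Home: the plate's far long face lies flat on the fence, plate centre at scanner x = -17.5 mm, anywhere sideways between the legs; 35 mm of plate then still stand out in front of the bridge.
- key (a joint): Travel of the spring key on the scanner, m: 0 at rest, 0.006 fully down; needs about 5 N fully down and springs back.
- key_top (a point): Centre of the top of the key: a round black key of 26 mm diameter in a grey housing on the top of the scanner, above the leg at its -y side (95 mm from the scanner's middle, x = 0). It is pressed straight down.
- bottle: Bystander: round bottle with blue cap, 60 mm diameter, 130 mm tall, left (+y) of the scanner. Origin at the centre of its underside.
- tip_box: Bystander: pipette tip box with pink lid, 112 x 67 mm, 54 mm tall, to the right (-y) of the scanner. Origin at the centre of its underside.
- jar: Bystander: small round jar, 52 mm diameter, 60 mm tall, to the left of the plate. Origin at the centre of its underside.
- beaker: Bystander: open white beaker, 56 mm diameter, 70 mm tall, to the right of the plate. Origin at the centre of its underside.

How it is judged:
By the outcome, as a careful person would: the job done as asked, in the order asked, and still so for the second after the job is handed in, with the robot touching nothing.
It also fails if it takes over 67 s, if anything falls off the work surface, if the arm or the gripper's body presses on something with over 40 N, if the wrist force passes 120 N, or if a joint passes its speed limit or range.

ROBOT

A 6-joint arm with a two-finger parallel gripper is mounted at the origin on the work surface. World frame = base frame: x ahead of the robot, y to its left, z up, the work surface at z = 0. Lengths are in m, angles in rad, forces in N, time in s.
With the tool pointing down it reaches from about 0.3 to 0.775 m from the base axis. Payload 14.6 kg.
Tool frame: the origin (TCP) lies on the mounting face of the last link; the fingertips stand 199 mm ahead of it and the grasp point (between the pads) lies 180 mm ahead of it; z points along the fingers, y is the direction in which the jaws open and shut (so a half turn about z gives the same grasp; the last joint's range is limited). The gripper opens to 94 mm and grips with 3 to 60 N. Pads are 16 mm wide; open, the fingers measure 119 mm over their backs; the gripper's body (75 mm by 177 mm) begins 78 mm behind the grasp point.
Start: joints at [-1.23, 0.3, 1.521, -0, 1.321, -0.067], TCP at [0.218, -0.505, 0.405] pointing down, gripper open.
Joint ranges: [-3.03, 3.03], [-0.79, 2.21], [0.23, 2.52], [-1.04, 4.18], [0, 3.07], [-2.55, 2.55]. Speed limits (rad/s): [2.22, 2.22, 2.57, 3.14, 3.14, 3.14].

INTERFACE

Orientations are given as [roll, pitch, yaw] about the fixed x, y, z axes, in that order (R = Rz(yaw) Ry(pitch) Rx(roll)).
In Python, from station import sensors, vision, job gives the robot as it stands. The module is installed in compiled form; this text tells all that it offers.
- The arm moves only by the tool arm_command, never from a script. Its argument "plan" is one flat list of numbers, 5 for each row, row after row: the closure, from -1 (fully open) to 1 (shut), so that 0 is half open, then the shift along the world's x, y, z scaled (see below), then the turn about the world's z scaled (see below). A call has 1 to 20 rows; each row is the pose to reach, as a shift and turn from the pose commanded when the call began; what a row does not reach only later rows make up. The controller multiplies each number of a shift by 400 mm and each number of a turn by 120 degrees. A row lasts 1/10 s, in which the tool goes at most 50 mm and 8.59 degrees, less where a joint would pass 70% of its speed; a pose out of reach is approached as far as the arm can. A call with a number of a shift or a turn outside -1 to 1 is refused whole. A call with a gripper value outside its range is refused whole. The fingers move at their own pace and stop on an object; "newtons" is the grip in N (left out, the last holds). Time passes only in rows, so rows that repeat a pose let the fingers close. It gives the time, the measured TCP pose, the force and the opening at its end, in the units of the state.
- sensors.get_obs(): the state, without advancing time (a new reading comes with each control period).
- vision.camera(name): name is "scene" or "side" or "wrist"; returns the picture (480x640x3 uint8, blue, green, red); there is no depth.
- vision.camera_params(name): a dict with "intrinsics" (3x3 intrinsics, pixels), "k1" (the pictures are not rectified: a ray, as slopes to the right and down, at radius r is drawn at 1 + k1 r^2 times it, then the intrinsics apply), "rvec" (rotation vector, rad) and "tvec" (3), from world to camera coordinates, as OpenCV has them. Camera axes: x right, y down, z forward; pixel columns grow to the right and rows downward; lengths in m; the calibration is good to about 2 mm. A picture is of the moment at which its call begins: read the wrist's pose just before it. camera_params takes no time and is no camera call; for the wrist camera it gives the pose at the moment of the call.
- job.hand_in(): hands the job in, once; it reports no verdict.
Trained networks look in the newest picture that a camera, given by its name, has taken for a name from the list of things; names that differ only in an ending like _2 or _b are one class to them, and where a whole thing is asked for, a point or a joint stands for the part that bears it (a point fixed in the world has none). Each returns a list of dicts, best first, with "confidence" (0 to 1); they miss things now and then, are a little off and sometimes report something else, mostly with a low value. They report only what shows in the picture. A call takes as long as a camera call.
- vision.search_frame(name, camera): "at" ([row, column] in pixels, amid what is visible of it).
- vision.silhouettes(name, camera): "mask" (480x640 bool, what is visible of it) and "at" ([row, column] in pixels, amid what is visible of it).
- vision.pinpoint(name, camera): "at" ([row, column] in pixels: a listed point, or the origin of a listed thing).
The state is a dict: "time_s": time; "qpos": joint angles; "joint_vel": joint speeds; "tau": joint torques, N m; "ee_pos": TCP position; "eef_rot": TCP orientation; "force": force on the tool from outside, world axes, zero at the start; "moment": the same for the moment, N m; "grip_width": finger opening in m.
Only numpy, scipy, OpenCV 4.12 (cv2) and the standard library are available. Lean on these libraries where they do the work, as an engineer would, in place of code of your own. Each camera call takes 0.05 s, during which the arm holds its last target.

## Working session

There is one attempt and no reset: what is moved stays moved. The work goes in short steps, Python scripts to look and compute and a tool call to move; the robot and the scene stay as the last step left them, time stands still between calls to the robot, and variables do not carry over. Pictures are saved under pics/ and viewed, and the job is handed in when it is done.

Besides the shell and the picture viewer there is one more tool, called after ">>>" by a JSON object that holds its "method" and its "body". arm_command: Moves the arm, as the interface text tells. Its arguments: {"type":"object","properties":{"plan":{"type":"array"},"newtons":{"type":"number"}},"required":["plan"]}

```bash
mkdir -p pics
cat > h.py <<'E'
import numpy as np, cv2
from station import sensors, vision, job
def ray(cam,rc,P=None):
    P=P or vision.camera_params(cam)
    K=np.array(P['intrinsics'],float);k1=float(P['k1'])
    D=np.array([k1,0,0,0,0.])
    u=cv2.undistortPoints(np.array([[[rc[1],rc[0]]]],float),K,D).ravel()
    R=cv2.Rodrigues(np.array(P['rvec'],float))[0];t=np.array(P['tvec'],float).ravel()
    return -R.T@t, R.T@np.array([u[0],u[1],1.])
def at_z(cam,rc,z,P=None):
    o,d=ray(cam,rc,P); return o+d*(z-o[2])/d[2]
def proj(cam,pts,P=None):
    P=P or vision.camera_params(cam)
    return cv2.projectPoints(np.array(pts,float).reshape(-1,1,3),np.array(P['rvec'],float),np.array(P['tvec'],float),np.array(P['intrinsics'],float),np.array([P['k1'],0,0,0,0.]))[0].reshape(-1,2)
E
python3 - <<'E'
from h import *
for c in ['scene','side','wrist']:
    im=vision.camera(c); cv2.imwrite(f'pics/{c}0.png',im)
    for n,z in [('plate',0),('scanner',0),('fence',0),('key_top',None),('bottle',0),('tip_box',0),('jar',0),('beaker',0)]:
        r=vision.pinpoint(n,c)[:2]
        for q in r: print(c,n,np.round(q['at'],1),round(q['confidence'],2),np.round(at_z(c,q['at'],0.055 if z is None else z),4))
print(sensors.get_obs())
E
```

```text
scene plate [249.2 304.1] 0.61 [0.5381 0.0129 0.    ]
scene scanner [278.5 346.9] 0.83 [0.6649 0.0524 0.    ]
scene fence [289.7 352.6] 0.69 [0.7005 0.0474 0.    ]
scene key_top [269.1 305.9] 0.68 [ 0.6714 -0.0364  0.055 ]
scene key_top [253.8 429.2] 0.34 [0.7221 0.1991 0.055 ]
scene bottle [254.1 429.1] 0.89 [0.6602 0.2457 0.    ]
scene tip_box [341.9 251.5] 0.88 [ 0.7572 -0.1735  0.    ]
scene jar [212.8 389.9] 0.66 [0.4822 0.2524 0.    ]
scene jar [269.  308.9] 0.27 [ 0.6062 -0.0043  0.    ]
scene beaker [292.7 194.6] 0.76 [ 0.5875 -0.2335  0.    ]
side plate [283.5 358. ] 0.7 [0.5299 0.0277 0.    ]
side plate [357.6 331.7] 0.17 [0.488  0.2498 0.    ]
side scanner [270.6 296. ] 0.77 [0.6771 0.0479 0.    ]
side key_top [224.9 306.7] 0.39 [ 0.709  -0.0651  0.055 ]
side bottle [325.1 254.1] 0.66 [0.6618 0.2431 0.    ]
side tip_box [224.3 311.5] 0.62 [ 0.7441 -0.1552  0.    ]
side jar [357.2 329.5] 0.72 [0.492  0.2508 0.    ]
side beaker [227.  369.5] 0.92 [ 0.5974 -0.2133  0.    ]
side beaker [324.  255.1] 0.16 [0.6617 0.2395 0.    ]
{'time_s': 1.35, 'qpos': array([-1.22960712e+00,  2.99912024e-01,  1.52102001e+00, -4.61885186e-05,
        1.32071739e+00, -6.65956576e-02]), 'joint_vel': array([-0.00055463,  0.0008702 , -0.0012979 ,  0.00097856,  0.00042699,
       -0.0008456 ]), 'tau': array([ 1.62487831e-04, -5.31662786e+01, -3.52917445e+01,  7.09209591e-02,
        2.13435350e-02, -9.36728028e-08]), 'ee_pos': array([ 0.21810977, -0.50489099,  0.40463051]), 'eef_rot': array([-3.14153303e+00,  4.08739153e-05,  4.07796296e-01]), 'force': array([ 0.23782381,  0.32689118, -0.02603226]), 'moment': array([0.03559436, 0.04627207, 0.04483112]), 'grip_width': 0.09392429294964884}
```

View pics/scene0.png

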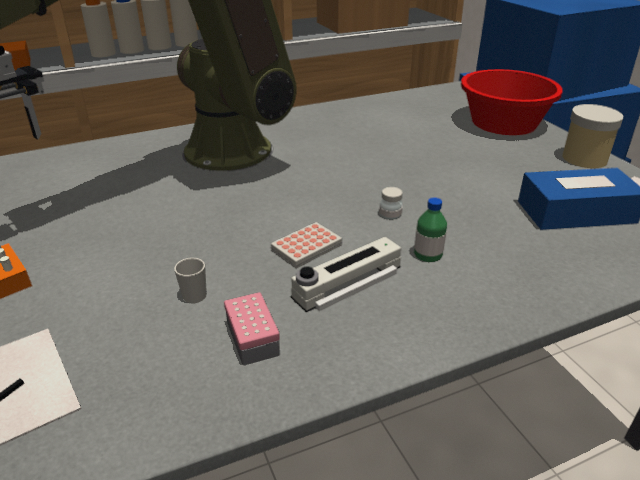

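View pics/side0.png

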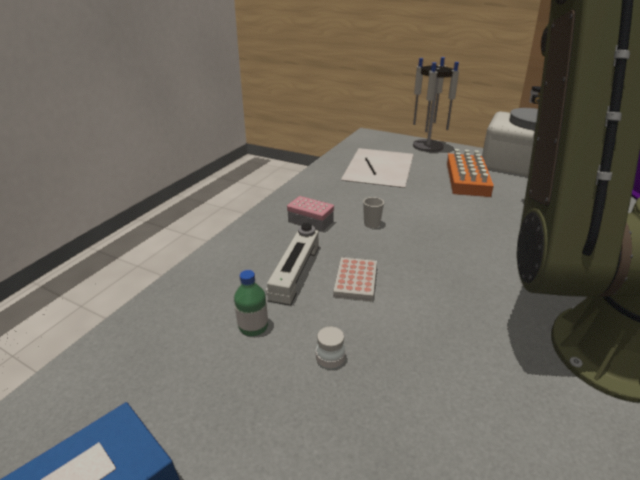

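The scene view shows the plate at about (row 243, col 307), the scanner at (273, 347) with the key at (273, 307), and the fence behind it. Both views show the way clear. I'll move over it for a wrist view.

>>> {"method": "arm_command", "body": {"plan": [-1,0.35,0.9,0,-0.17,-1,0.35,0.9,0,-0.17,-1,0.35,0.9,0,-0.17,-1,0.35,0.9,0,-0.17,-1,0.35,0.9,0,-0.17,-1,0.35,0.9,0,-0.17,-1,0.35,0.9,0,-0.17,-1,0.35,0.9,0,-0.17,-1,0.35,0.9,0,-0.17,-1,0.35,0.9,0,-0.17,-1,0.35,0.9,0,-0.17,-1,0.35,0.9,0,-0.17]}}

```text
time_s: 2.55
ee_pos: [0.3578, -0.1459, 0.4046]
eef_rot: [-3.142, 0.0, 0.05]
force: [-0.2, -0.8, -0.7]
grip_width: 0.0938
```

>>> {"method": "arm_command", "body": {"plan": [-1,0.12,0.43,0,0,-1,0.12,0.43,0,0,-1,0.12,0.43,0,0,-1,0.12,0.43,0,0,-1,0.12,0.43,0,0,-1,0.12,0.43,0,0,-1,0.12,0.43,0,0]}}

```text
time_s: 3.25
ee_pos: [0.4061, 0.0259, 0.4046]
eef_rot: [3.141, 0.0, 0.05]
force: [1.0, 0.0, 0.6]
grip_width: 0.0938
```

Run:
```python
from h import *
o=sensors.get_obs(); print(o['time_s'],o['ee_pos'],o['eef_rot'],o['qpos'])
P=vision.camera_params('wrist');im=vision.camera('wrist'); cv2.imwrite('pics/w1.png',im); print(P)
for n,z in [('plate',0),('scanner',0),('fence',0),('key_top',.055)]:
    for q in vision.pinpoint(n,'wrist')[:2]: print(n,np.round(q['at'],1),round(q['confidence'],2),np.round(at_z('wrist',q['at'],z,P),4))
```

```text
3.25 [0.40606189 0.02591106 0.4045827 ] [3.14144145e+00 1.72421793e-04 5.00516336e-02] [-2.63197380e-02 -2.59977910e-02  1.89179331e+00 -1.71308725e-04
  1.27595752e+00  1.49447474e+00]
{'intrinsics': array([[330.53341132,   0.        , 315.82197724],
       [  0.        , 330.53341132, 239.6158652 ],
       [  0.        ,   0.        ,   1.        ]]), 'k1': -0.014818747431360328, 'rvec': array([-2.12271104,  2.02048546,  0.27704241]), 'tvec': array([0.00545374, 0.36305213, 0.50097719])}
plate [ 96.  323.1] 0.87 [0.5375 0.0242 0.    ]
```

View pics/w1.png

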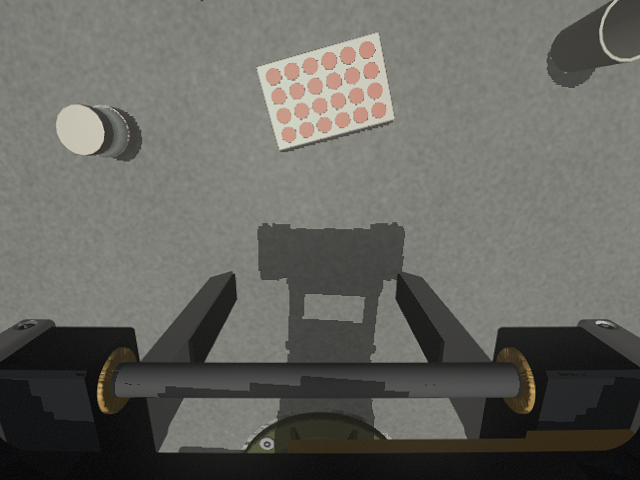

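The wrist view shows the plate whole, with corners near (68,257), (33,380), (121,393) and (151,280). The scanner is beyond the top edge, so I'll move forward.

>>> {"method": "arm_command", "body": {"plan": [-1,0.35,0.05,0,0,-1,0.35,0.05,0,0,-1,0.35,0.05,0,0,-1,0.35,0.05,0,0,-1,0.35,0.05,0,0,-1,0.35,0.05,0,0]}}

```text
time_s: 4.1
ee_pos: [0.5454, 0.0468, 0.4049]
eef_rot: [3.142, 0.0, 0.051]
force: [-0.0, -0.0, 0.8]
grip_width: 0.094
```

Run:
```python
from h import *
im0=cv2.imread('pics/w1.png')
o=sensors.get_obs(); print(o['time_s'],o['ee_pos'],o['eef_rot'],o['qpos'])
P=vision.camera_params('wrist');im=vision.camera('wrist'); cv2.imwrite('pics/w2.png',im); print(P)
for n,z in [('plate',0),('scanner',0),('fence',0),('key_top',.055)]:
    for q in vision.pinpoint(n,'wrist')[:2]: print(n,np.round(q['at'],1),round(q['confidence'],2),np.round(at_z('wrist',q['at'],z,P),4))
```

```text
4.1 [0.54535661 0.04683057 0.40485466] [3.14155514e+00 1.25044085e-05 5.14541004e-02] [ 1.87503739e-02  2.93879908e-01  1.52829090e+00 -3.91346311e-05
  1.31943312e+00  1.53810233e+00]
{'intrinsics': array([[330.53341132,   0.        , 315.82197724],
       [  0.        , 330.53341132, 239.6158652 ],
       [  0.        ,   0.        ,   1.        ]]), 'k1': -0.014818747431360328, 'rvec': array([-2.12422596,  2.01909892,  0.27674382]), 'tvec': array([0.01874105, 0.49809394, 0.53898811])}
plate [220.8 337.8] 0.89 [0.5402 0.02   0.    ]
scanner [ 94.4 315.7] 0.85 [0.6781 0.0534 0.    ]
fence [ 73.1 313.8] 0.75 [0.6991 0.0565 0.    ]
key_top [ 66.4 430. ] 0.97 [ 0.6994 -0.0495  0.055 ]
```

View pics/w2.png

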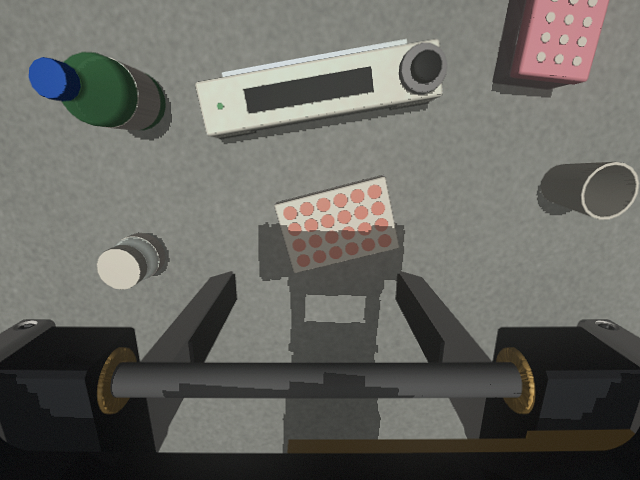

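```bash
cat > fit.py <<'E'
from h import *
from scipy.optimize import minimize
def box(lx,ly,z0,z1): return np.array([[a*lx/2,b*ly/2,c] for a in(-1,1) for b in(-1,1) for c in(z0,z1)])
def tr(p,pts):
    c,s=np.cos(p[2]),np.sin(p[2]); R=np.array([[c,-s,0],[s,c,0],[0,0,1]]); return pts@R.T+[p[0],p[1],0]
def fit(mask,parts,p0,P):
    m=mask.astype(np.float32)
    def cost(p):
        im=np.zeros(mask.shape,np.uint8)
        for b in parts:
            h=cv2.convexHull(proj(None,tr(p,b),P).astype(np.float32)).reshape(-1,2)
            cv2.fillConvexPoly(im,np.round(h*16).astype(np.int32),255,cv2.LINE_AA,4)
        f=im/255.; return 1-np.minimum(f,m).sum()/np.maximum(f,m).sum()
    p=np.array(p0,float)
    for s in(.02,.005):
        S=np.vstack([p]+[p+d for d in np.diag([s,s,5*s])])
        p=minimize(cost,p,method='Nelder-Mead',options=dict(initial_simplex=S,xatol=1e-5,fatol=1e-6)).x
    return p,cost(p)
a=np.linspace(0,2*np.pi,24,endpoint=False)
def cyl(x,y,r,z0,z1): return np.array([[x+r*np.cos(t),y+r*np.sin(t),z] for t in a for z in(z0,z1)])
E
python3 - <<'E'
from fit import *
P=vision.camera_params('wrist');vision.camera('wrist')
mp=vision.silhouettes('plate','wrist')[0];ms=vision.silhouettes('scanner','wrist')[0]
print(mp['confidence'],ms['confidence'])
pl,c=fit(mp['mask'],[box(.085,.127,0,.02)],[.54,.02,.2],P);print('plate',pl,c)
sc,c=fit(ms['mask'],[box(.05,.23,.0,.05),cyl(0,-.095,.02,.05,.058)],[.675,.05,.1],P);print('scanner',sc,c)
print('key',at_z('wrist',[66,428],.06,P), tr(sc,np.array([[0,-.095,.06]])), 'fence',tr(sc,np.array([[.025,0,0]])))
im=cv2.imread('pics/w2.png')
for p,b in[(pl,box(.085,.127,0,.02)),(sc,box(.05,.23,0,.05))]:
    q=proj(None,tr(p,b),P)
    for i in range(8):
        for j in range(i):
            if bin(i^j).count('1')==1: cv2.line(im,*[tuple(int(v) for v in np.round(q[k]*16)) for k in(i,j)],(0,255,0),1,cv2.LINE_AA,4)
for pt in tr(sc,cyl(0,-.095,.013,.06,.06)): cv2.circle(im,tuple(int(v) for v in proj(None,pt,P)[0]),1,(0,0,255),-1)
cv2.imwrite('pics/fit2.png',cv2.resize(im[20:290,180:460],None,fx=2.1,fy=2.1,interpolation=cv2.INTER_CUBIC))
E
```

```text
0.97 0.74
plate [0.53761347 0.021896   0.30728519] 0.04220747909230893
scanner [0.67955008 0.04985301 0.21056584] 0.05352371380886378
key [ 0.69919598 -0.04608168  0.06      ] [[ 0.69940634 -0.04304871  0.06      ]] fence [[0.7039979  0.05507834 0.        ]]
```

View pics/fit2.png

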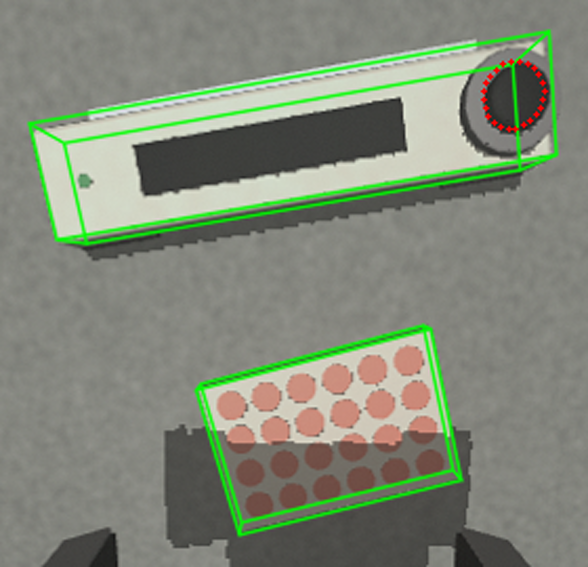

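The fits overlay well: plate at (0.538, 0.022, yaw 0.307) and scanner at (0.680, 0.050, yaw 0.211). The plate is laterally centred, within 3 mm. I'll go down behind the plate with the jaws parallel to the scanner, for a two-point push.

>>> {"method": "arm_command", "body": {"plan": [-0.4,-0.11,-0.055,0,0.04,-0.4,-0.217,-0.105,0,0.076,-0.4,-0.217,-0.105,0,0.076,-0.4,-0.217,-0.105,-0.12,0.076,-0.4,-0.217,-0.105,-0.24,0.076,-0.4,-0.217,-0.105,-0.34,0.076,-0.4,-0.217,-0.105,-0.42,0.076,-0.4,-0.217,-0.105,-0.46,0.076,-0.4,-0.217,-0.105,-0.48,0.076,-0.4,-0.217,-0.105,-0.492,0.076,-0.4,-0.217,-0.105,-0.492,0.076,-0.4,-0.217,-0.105,-0.492,0.076]}}

```text
time_s: 5.7
ee_pos: [0.4596, 0.0051, 0.2086]
eef_rot: [3.141, -0.001, 0.211]
force: [-0.4, -0.6, -0.0]
grip_width: 0.0661
```

```bash
cat > look.py <<'E'
from fit import *
import sys
SC=[.6796,.0499,.2106]
def sf(p):
    c,s=np.cos(SC[2]),np.sin(SC[2]); d=np.array(p[:2])-SC[:2]; return np.round([c*d[0]+s*d[1],-s*d[0]+c*d[1]],4)
if __name__=='__main__':
    t=sys.argv[1]
    o=sensors.get_obs(); print(o['time_s'],o['ee_pos'],o['eef_rot'],o['force'],o['grip_width'],'tcp in scanner',sf(o['ee_pos']))
    for c in ['wrist','scene','side']:
        P=vision.camera_params(c);im=vision.camera(c);cv2.imwrite(f'pics/{t}_{c}.png',im)
        if c=='wrist':
            cv2.imwrite(f'pics/{t}_{c}.png',im)
        else:
            x,y=[int(v) for v in proj(c,[.6,.03,0],P)[0]]
            im=im[max(0,y-75):y+75,max(0,x-100):x+100]
            cv2.imwrite(f'pics/{t}_{c}.png',cv2.resize(im,None,fx=3.5,fy=3.5,interpolation=cv2.INTER_CUBIC))
E
python3 look.py a
```

```text
5.7 [0.45963326 0.00512977 0.20864897] [ 3.14118716e+00 -1.35437364e-03  2.10919534e-01] [-0.36041473 -0.62535891 -0.03111878] 0.06608570591535975 tcp in scanner [-0.2245  0.0022]
```

View pics/a_wrist.png

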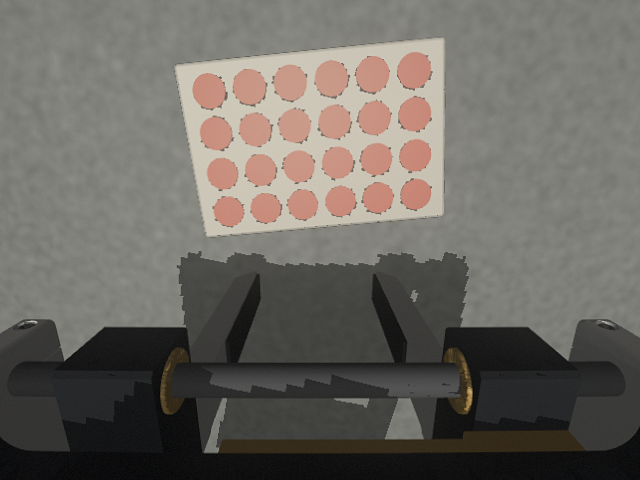

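View pics/a_side.png

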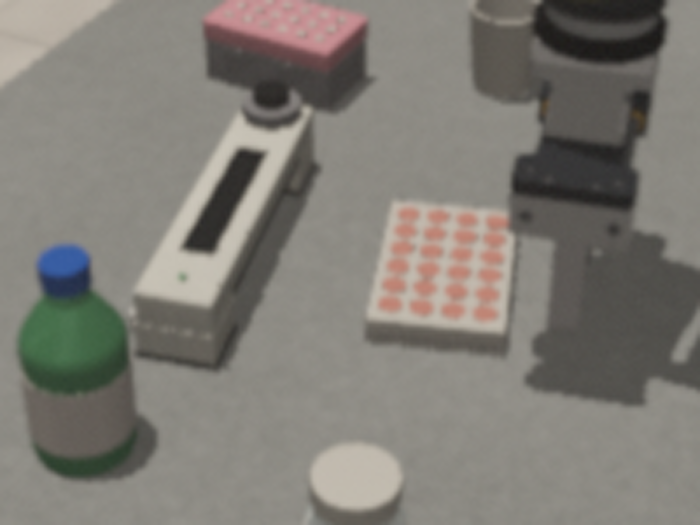

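The wrist view shows the plate clear ahead of both fingers, with its near edge at rows 215 to 236. The side view shows the key standing proud of its housing. I'll push slowly along the scanner's +x.

>>> {"method": "arm_command", "body": {"plan": [-0.4,0.018,0.004,0,0,-0.4,0.036,0.008,0,0,-0.4,0.054,0.012,0,0,-0.4,0.072,0.015,0,0,-0.4,0.09,0.019,0,0,-0.4,0.108,0.023,0,0,-0.4,0.126,0.027,0,0,-0.4,0.144,0.031,0,0,-0.4,0.162,0.035,0,0,-0.4,0.18,0.038,0,0,-0.4,0.198,0.042,0,0,-0.4,0.216,0.046,0,0,-0.4,0.234,0.05,0,0,-0.4,0.25,0.053,0,0,-0.4,0.266,0.057,0,0,-0.4,0.28,0.06,0,0,-0.4,0.28,0.06,0,0]}}

```text
time_s: 7.55
ee_pos: [0.5719, 0.0292, 0.2079]
eef_rot: [3.142, -0.001, 0.211]
force: [1.1, -0.4, 0.5]
grip_width: 0.0657
```

```bash
python3 look.py b
python3 - <<'E'
from look import *
P=vision.camera_params('wrist');vision.camera('wrist')
mp=vision.silhouettes('plate','wrist'); print(len(mp))
E
```

```text
7.55 [0.57188046 0.02923086 0.2078635 ] [ 3.14151150e+00 -5.73220927e-04  2.11005781e-01] [ 1.05089917 -0.39973625  0.47660657] 0.06566880047904584 tcp in scanner [-0.1097  0.0023]
1
```

View pics/b_wrist.png

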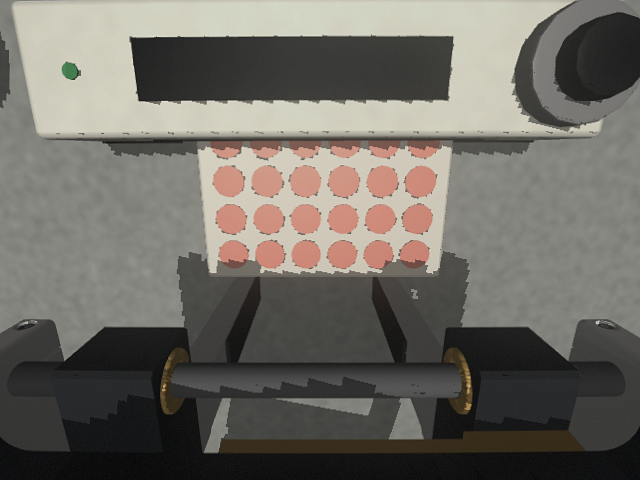

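View pics/b_side.png

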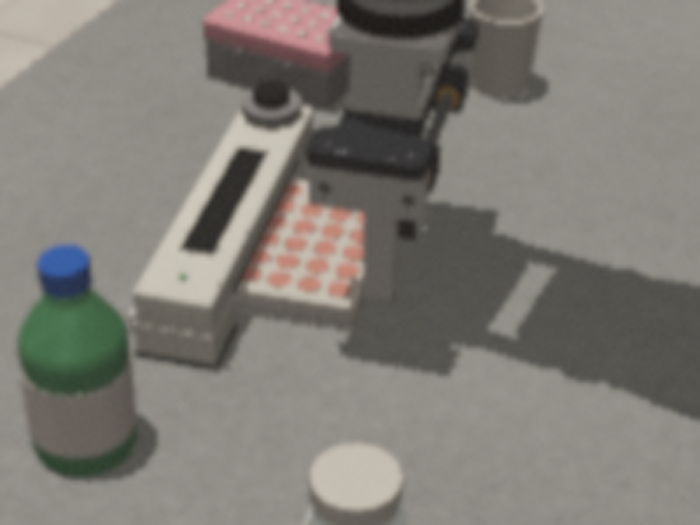

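The plate (cols 198 to 452, near edge at row 274) is square to the bridge and centred in the mouth. I'll push on to just short of home.

>>> {"method": "arm_command", "body": {"plan": [-0.4,0.015,0.003,0,0,-0.4,0.03,0.006,0,0,-0.4,0.045,0.01,0,0,-0.4,0.06,0.013,0,0,-0.4,0.07,0.015,0,0,-0.4,0.08,0.017,0,0,-0.4,0.086,0.018,0,0,-0.4,0.09,0.019,0,0,-0.4,0.09,0.019,0,0]}}

```text
time_s: 8.7
ee_pos: [0.6074, 0.0367, 0.2078]
eef_rot: [3.142, -0.0, 0.211]
force: [-0.1, -0.3, 0.5]
grip_width: 0.0659
```

>>> {"method": "arm_command", "body": {"plan": [-0.4,0.003,0.0006,0,0,-0.4,0.006,0.0013,0,0,-0.4,0.006,0.0013,0,0]}}

```text
time_s: 9.0
ee_pos: [0.6095, 0.0371, 0.2078]
eef_rot: [-3.142, 0.002, 0.211]
force: [-6.7, -1.0, 4.8]
grip_width: 0.0657
```

>>> {"method": "arm_command", "body": {"plan": [-0.4,0.003,0.0006,0,0,-0.4,0.006,0.0013,0,0,-0.4,0.006,0.0013,0,0]}}

```text
time_s: 9.3
ee_pos: [0.6108, 0.0373, 0.2078]
eef_rot: [-3.141, 0.008, 0.211]
force: [-24.3, -6.5, 16.9]
grip_width: 0.0659
```

The force rose to 25 N at the expected home position, so the plate is on the fence. I'll back off and look.

>>> {"method": "arm_command", "body": {"plan": [-0.4,-0.006,-0.0013,0,0,-0.4,-0.02,-0.004,0,0,-0.4,-0.06,-0.0128,0,0,-0.4,-0.12,-0.0256,0,0,-0.4,-0.12,-0.0256,0.1,0,-0.4,-0.12,-0.0256,0.2,0,-0.4,-0.12,-0.0256,0.3,0,-0.4,-0.12,-0.0256,0.4,0,-0.4,-0.12,-0.0256,0.4,0,-0.4,-0.12,-0.0256,0.4,0]}}

```text
time_s: 10.3
ee_pos: [0.5639, 0.0275, 0.3681]
eef_rot: [3.141, -0.002, 0.211]
force: [0.1, -0.2, -0.8]
grip_width: 0.0657
```

```bash
python3 look.py c
python3 - <<'E'
from fit import *
P=vision.camera_params('wrist');im=vision.camera('wrist')
ms=vision.silhouettes('scanner','wrist')[0]
sc,c=fit(ms['mask'],[box(.05,.23,.0,.05),cyl(0,-.095,.02,.05,.058)],[.68,.05,.2],P);print('scanner',sc,c,ms['confidence'])
for q in vision.pinpoint('key_top','wrist')[:2]: print(q, [at_z('wrist',q['at'],z,P) for z in(.055,.06,.065)])
for sc in (sc,[.6796,.0499,.2106]):
  hp=tr(sc,np.array([[-.0175,0,0]]))[0]; hp=[hp[0],hp[1],sc[2]]
  for p,b in[(hp,box(.085,.127,0,.02)),(sc,box(.05,.23,0,.05))]:
    q=proj(None,tr(p,b),P)
    for i in range(8):
        for j in range(i):
            if bin(i^j).count('1')==1: cv2.line(im,*[tuple(int(v) for v in np.round(q[k]*16)) for k in(i,j)],(0,255,0) if sc[0]!=.6796 else (255,0,0),1,cv2.LINE_AA,4)
cv2.imwrite('pics/c_fit.png',im)
E
```

```text
10.3 [0.56388953 0.02754055 0.36812972] [ 3.14132195e+00 -1.57006117e-03  2.10911809e-01] [ 0.07221651 -0.23059727 -0.79791452] 0.06570848676720878 tcp in scanner [-0.1178  0.0023]
scanner [0.67824004 0.0495297  0.21012263] 0.06201248885348798 0.95
{'at': [98.4, 439.9], 'confidence': 0.89} [array([ 0.69860562, -0.04777679,  0.055     ]), array([ 0.69760033, -0.04620414,  0.06      ]), array([ 0.69659505, -0.04463148,  0.065     ])]
```

View pics/c_wrist.png

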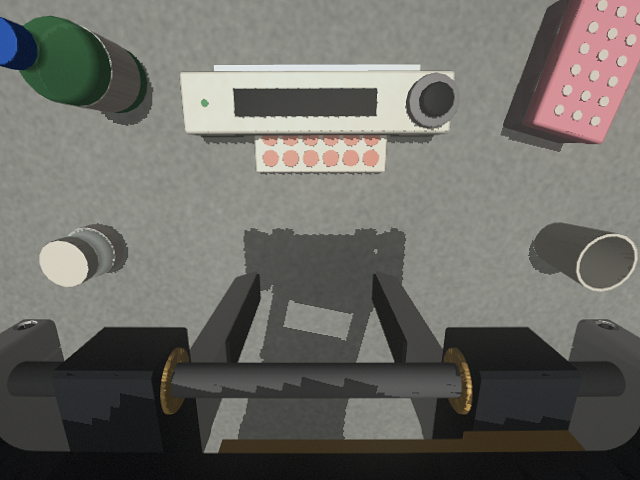

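View pics/c_fit.png

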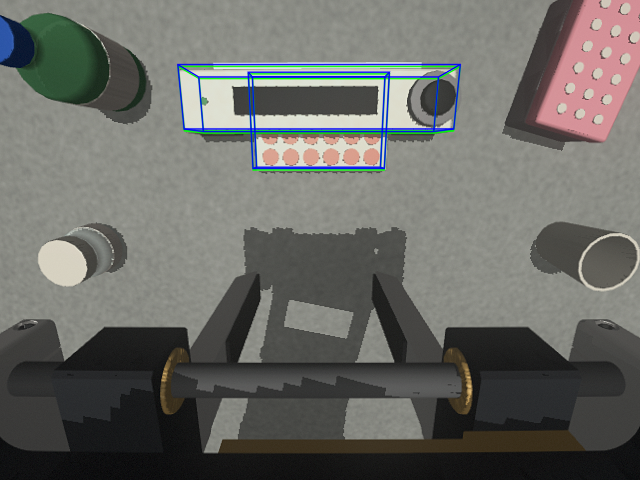

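View pics/c_scene.png

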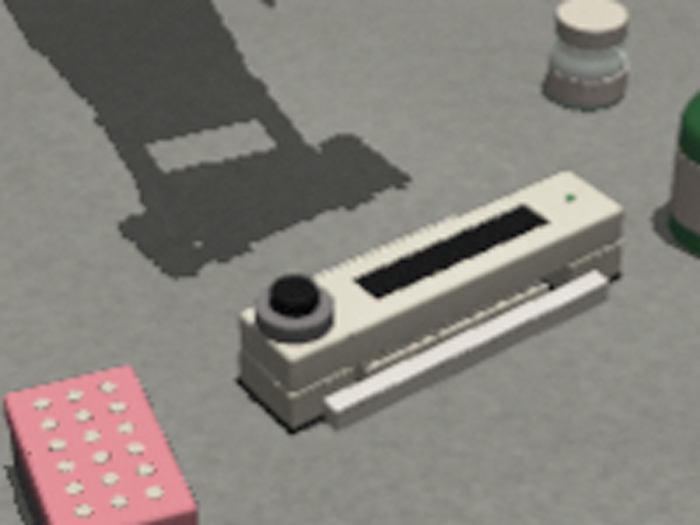

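Run:
```python
from look import *
im=cv2.imread('pics/c_wrist.png'); P=vision.camera_params('wrist')
z=im[55:185,170:470]; cv2.imwrite('pics/c_zoom.png',cv2.resize(z,None,fx=2.6,fy=4.4,interpolation=cv2.INTER_NEAREST))
g=im.astype(int).sum(2)//3
for col in(275,300,320,345,365): print(col,[(r,g[r,col]) for r in range(124,142)],[(r,g[r,col]) for r in range(163,180)])
for rows in [(172,320),(168,320),(170,320)]: print(rows,sf(at_z('wrist',rows,.02,P)),sf(at_z('wrist',rows,0,P)))
for rows in [(131,320),(132,320),(134,320),(71,320)]: print(rows,sf(at_z('wrist',rows,.05,P)))
print('legs L/R', sf(at_z('wrist',(133,186),.05,P)),sf(at_z('wrist',(133,449),.05,P)), 'back', sf(at_z('wrist',(71.5,181),.05,P)),sf(at_z('wrist',(71.5,454),.05,P)))
print('fence top', sf(at_z('wrist',(66,214),.014,P)),sf(at_z('wrist',(66,420),.014,P)))
print('plate LR', sf(at_z('wrist',(170,256.5),.02,P)),sf(at_z('wrist',(170,384.5),.02,P)))
```

```text
275 [(124, np.int64(217)), (125, np.int64(218)), (126, np.int64(218)), (127, np.int64(217)), (128, np.int64(217)), (129, np.int64(220)), (130, np.int64(211)), (131, np.int64(191)), (132, np.int64(166)), (133, np.int64(109)), (134, np.int64(60)), (135, np.int64(77)), (136, np.int64(98)), (137, np.int64(104)), (138, np.int64(100)), (139, np.int64(95)), (140, np.int64(162)), (141, np.int64(179))] [(163, np.int64(174)), (164, np.int64(160)), (165, np.int64(192)), (166, np.int64(217)), (167, np.int64(217)), (168, np.int64(218)), (169, np.int64(219)), (170, np.int64(218)), (171, np.int64(181)), (172, np.int64(97)), (173, np.int64(121)), (174, np.int64(125)), (175, np.int64(138)), (176, np.int64(140)), (177, np.int64(140)), (178, np.int64(140)), (179, np.int64(140))]
300 [(124, np.int64(217)), (125, np.int64(218)), (126, np.int64(217)), (127, np.int64(217)), (128, np.int64(219)), (129, np.int64(221)), (130, np.int64(171)), (131, np.int64(171)), (132, np.int64(161)), (133, np.int64(104)), (134, np.int64(60)), (135, np.int64(89)), (136, np.int64(121)), (137, np.int64(122)), (138, np.int64(116
[... 2488 characters left out ...]
64(212)), (168, np.int64(213)), (169, np.int64(214)), (170, np.int64(208)), (171, np.int64(138)), (172, np.int64(84)), (173, np.int64(94)), (174, np.int64(133)), (175, np.int64(139)), (176, np.int64(139)), (177, np.int64(141)), (178, np.int64(145)), (179, np.int64(147))]
(172, 320) [-0.0635 -0.0019] [-0.065  -0.0021]
(168, 320) [-0.0597 -0.0019] [-0.061  -0.0021]
(170, 320) [-0.0616 -0.0019] [-0.063  -0.0021]
(131, 320) [-0.0269 -0.0014]
(132, 320) [-0.0277 -0.0014]
(134, 320) [-0.0293 -0.0014]
(71, 320) [ 0.02   -0.0013]
legs L/R [-0.0283  0.1135] [-0.0283 -0.1121] back [0.0199 0.1127] [ 0.0199 -0.1112]
fence top [0.0316 0.0953] [ 0.0316 -0.0932]
plate LR [-0.0616  0.0597] [-0.0616 -0.0645]
```

View pics/c_zoom.png

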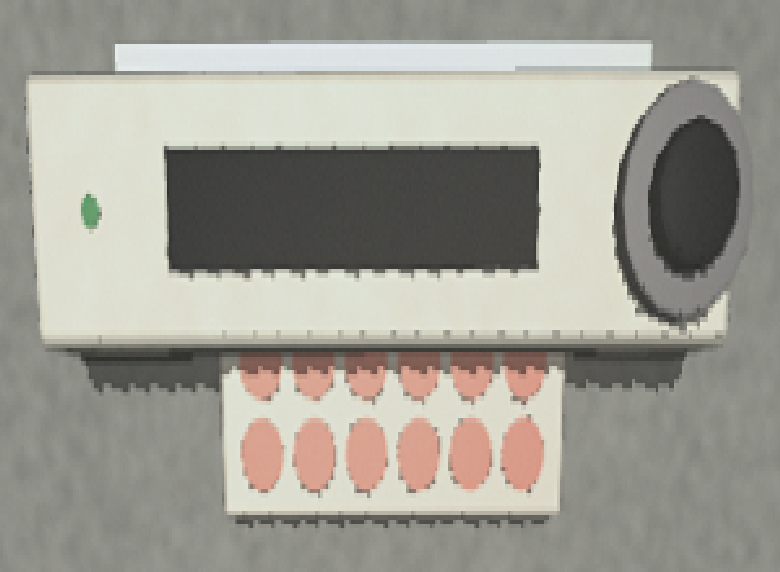

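The plate's near edge is level at row 171 and about 35 to 36 mm ahead of the bridge face (expected 35), so it is home and square. Next, closed fingers go above the key at about (0.697, -0.045).

>>> {"method": "arm_command", "body": {"plan": [1,0.11,-0.06,0,0,1,0.22,-0.12,0,0,1,0.332,-0.18,0,0,1,0.332,-0.18,0,0,1,0.332,-0.18,-0.1,0,1,0.332,-0.18,-0.17,0,1,0.332,-0.18,-0.2,0,1,0.332,-0.18,-0.21,0,1,0.332,-0.18,-0.21,0,1,0.332,-0.18,-0.21,0], "newtons": 20}}

```text
time_s: 11.6
ee_pos: [0.6971, -0.0444, 0.2857]
eef_rot: [3.141, -0.002, 0.211]
force: [0.6, 0.1, -0.1]
grip_width: 0.0005
```

```bash
sed -i 's/\[.6,.03,0\]/[.69,-.02,.05]/' look.py; python3 look.py d
python3 - <<'E'
from h import *
# projected tip centre for both cams
o=sensors.get_obs(); p=o['ee_pos'].copy(); p[2]-=.199
for c in('scene','side'):
    print(c,proj(c,[p,[.697,-.0448,.06],[.69,-.02,.05]]))
E
```

```text
11.6 [ 0.69707403 -0.04440344  0.28570949] [ 3.14082341e+00 -2.34563811e-03  2.11077168e-01] [ 0.61295272  0.06934387 -0.1417875 ] 0.000492867204338406 tcp in scanner [-0.0026 -0.0959]
scene [[306.85697613 264.26064453]
 [306.94133564 275.90299288]
 [318.04126432 274.70452814]]
side [[306.74772533 218.73117628]
 [307.0135223  228.05758594]
 [304.72120701 237.11380943]]
```

View pics/d_side.png

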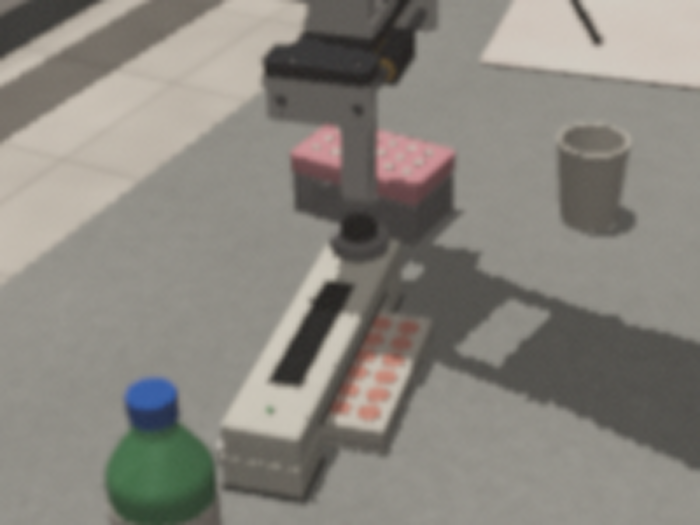

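View pics/d_scene.png

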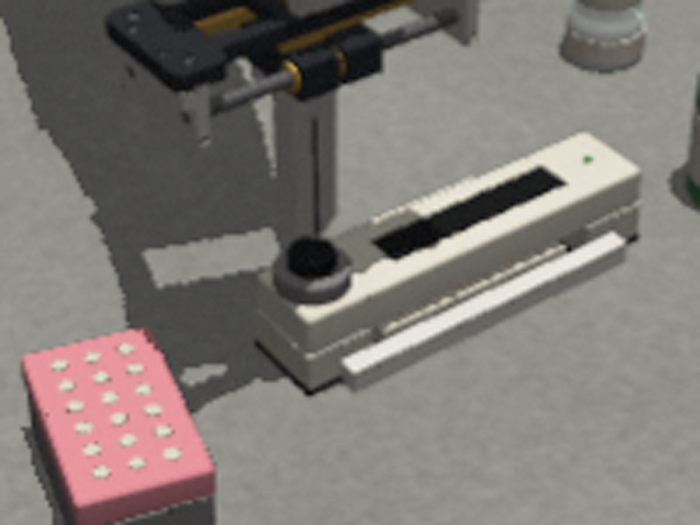

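View pics/d_wrist.png

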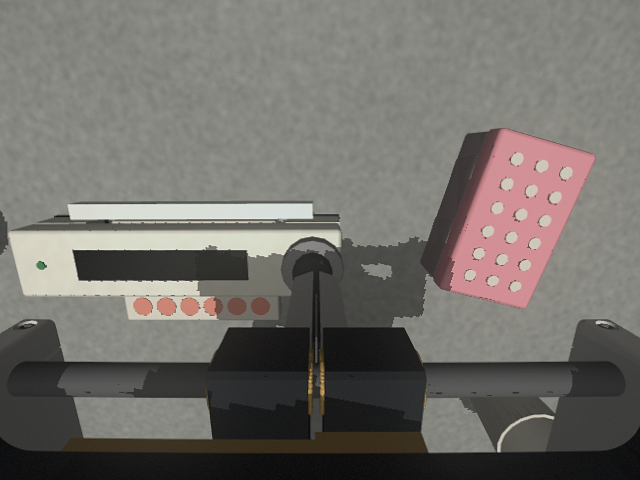

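Run:
```python
from h import *
from scipy.optimize import least_squares
Ps={c:vision.camera_params(c) for c in('scene','side')}
P=vision.camera_params('wrist')
# wrist pose at shot c: rebuild from camera-in-tool offset
from scipy.spatial.transform import Rotation as Ro
o=sensors.get_obs()
def T(R,t): M=np.eye(4);M[:3,:3]=R;M[:3,3]=t;return M
def tool(p,r): return T(Ro.from_euler('xyz',r).as_matrix(),p)
W=T(cv2.Rodrigues(np.array(P['rvec']))[0],np.ravel(P['tvec']))
X=W@tool(o['ee_pos'],o['eef_rot'])
Wc=X@np.linalg.inv(tool([0.56388953,0.02754055,0.36812972],[3.14132195,-.00157006,.21091181]))
Pc=dict(P);Pc['rvec']=cv2.Rodrigues(Wc[:3,:3])[0];Pc['tvec']=Wc[:3,3]
obs=[(Ps['scene'],(307.1,272.4)),(Ps['side'],(306.5,227.3)),(Pc,(437.7,99.3))]
f=lambda x:np.ravel([proj(None,x,p)[0]-np.array(q) for p,q in obs])
r=least_squares(f,[.697,-.045,.06]);print(r.x,r.fun)
for k in range(3):
  ob=[obs[i] for i in range(3) if i!=k]
  f2=lambda x:np.ravel([proj(None,x,p)[0]-np.array(q) for p,q in ob]); print(k,least_squares(f2,[.697,-.045,.06]).x)
```

```text
[ 0.6967837  -0.04342723  0.06595088] [ 0.44349815  0.64000078  0.27581198 -1.07550219 -0.14246978  0.1836098 ]
0 [ 0.69778083 -0.04470117  0.06197095]
1 [ 0.69664188 -0.04330594  0.06705953]
2 [ 0.69508127 -0.04254519  0.06514013]
```

Triangulation puts the key top at about (0.697, -0.0435, 0.065), within about 1 mm of the tip axis. I'll press down in steps.

>>> {"method": "arm_command", "body": {"plan": [1,0,0,-0.015,0,1,0,0,-0.03,0,1,0,0,-0.04,0,1,0,0,-0.045,0,1,0,0,-0.05,0,1,0,0,-0.05,0]}}

```text
time_s: 12.35
ee_pos: [0.6969, -0.0445, 0.2654]
eef_rot: [3.141, -0.001, 0.211]
force: [-6.0, 1.0, 13.4]
grip_width: 0.0003
```

>>> {"method": "arm_command", "body": {"plan": [1,0,0,-0.0025,0,1,0,0,-0.005,0,1,0,0,-0.005,0]}}

```text
time_s: 12.65
ee_pos: [0.6969, -0.0445, 0.2651]
eef_rot: [3.141, -0.001, 0.211]
force: [-12.7, 1.6, 25.3]
grip_width: 0.0006
```

>>> {"method": "arm_command", "body": {"plan": [1,0,0,-0.0025,0,1,0,0,-0.005,0,1,0,0,-0.005,0]}}

```text
time_s: 12.95
ee_pos: [0.6969, -0.0444, 0.2648]
eef_rot: [3.141, -0.002, 0.211]
force: [-19.7, 1.9, 38.1]
grip_width: 0.0004
```

>>> {"method": "arm_command", "body": {"plan": [1,0,0,0.0085,0,1,0,0,0.0085,0]}}

```text
time_s: 13.15
ee_pos: [0.6969, -0.0445, 0.2653]
eef_rot: [3.141, -0.001, 0.211]
force: [-7.9, 0.7, 17.8]
grip_width: 0.0004
```

```bash
python3 look.py e
python3 - <<'E'
import cv2
for c in('side','scene'):
    a=cv2.imread(f'pics/d_{c}.png');b=cv2.imread(f'pics/e_{c}.png')
    s=(slice(150,330),slice(250,450)) if c=='side' else (slice(190,330),slice(220,400))
    cv2.imwrite(f'pics/e_cmp_{c}.png',cv2.resize(cv2.hconcat([a[s],b[s]]),None,fx=2,fy=2))
E
```

```text
13.15 [ 0.696942   -0.04450828  0.26525309] [ 3.14105852e+00 -1.49141808e-03  2.10918496e-01] [-7.87904184  0.7169308  17.84718563] 0.00036169708624578007 tcp in scanner [-0.0028 -0.0959]
```

View pics/e_cmp_side.png

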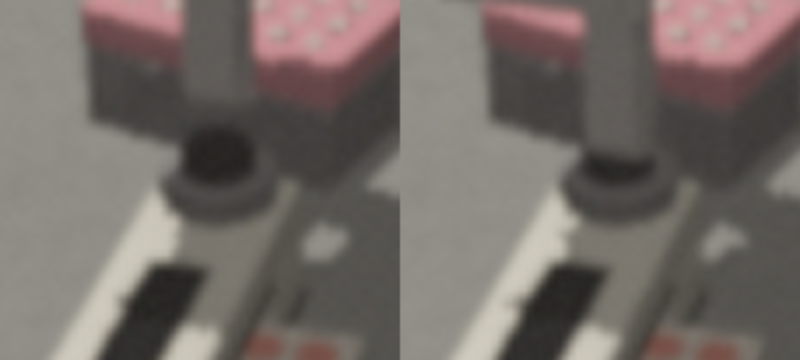

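View pics/e_cmp_scene.png

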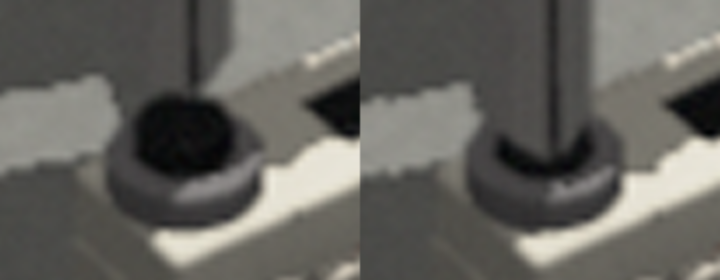

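The tips sit on the black key, off the housing ring, and the force is stiff, suggesting the end stop. I'll raise slowly and check the force over the travel to confirm the spring stroke.

>>> {"method": "arm_command", "body": {"plan": [1,0,0,0.006,0,1,0,0,0.006,0,1,0,0,0.006,0]}}

```text
time_s: 13.6
ee_pos: [0.697, -0.0445, 0.2659]
eef_rot: [3.141, -0.001, 0.211]
force: [0.3, -0.1, 3.5]
grip_width: 0.0003
```

>>> {"method": "arm_command", "body": {"plan": [1,0,0,0.005,0,1,0,0,0.005,0,1,0,0,0.005,0]}}

```text
time_s: 13.9
ee_pos: [0.697, -0.0445, 0.2677]
eef_rot: [3.142, -0.0, 0.211]
force: [0.7, 0.3, 3.3]
grip_width: 0.0005
```

>>> {"method": "arm_command", "body": {"plan": [1,0,0,0.005,0,1,0,0,0.005,0,1,0,0,0.005,0]}}

```text
time_s: 14.2
ee_pos: [0.6969, -0.0445, 0.2696]
eef_rot: [3.142, -0.0, 0.211]
force: [1.6, -0.0, 2.7]
grip_width: 0.0006
```

>>> {"method": "arm_command", "body": {"plan": [1,0,0,0.005,0,1,0,0,0.005,0,1,0,0,0.005,0]}}

```text
time_s: 14.5
ee_pos: [0.6968, -0.0445, 0.2714]
eef_rot: [-3.141, 0.001, 0.211]
force: [0.9, -0.3, 1.9]
grip_width: 0.0005
```

>>> {"method": "arm_command", "body": {"plan": [1,0,0,0.01,0,1,0,0,0.01,0,1,0,0,0.01,0]}}

```text
time_s: 14.8
ee_pos: [0.6969, -0.0445, 0.2757]
eef_rot: [-3.142, 0.0, 0.211]
force: [0.1, -0.4, 0.2]
grip_width: 0.0004
```

The spring force fell over about 6 mm and then reached zero, so the full stroke was made and released. I'll retreat and make the last check.

>>> {"method": "arm_command", "body": {"plan": [1,0,0,0.1,0,1,0,0,0.2,0,1,-0.1,0.06,0.23,0,1,-0.22,0.12,0.23,0,1,-0.332,0.18,0.23,0,1,-0.332,0.18,0.23,0,1,-0.332,0.18,0.23,0]}}

```text
time_s: 15.5
ee_pos: [0.5636, 0.028, 0.3684]
eef_rot: [3.141, -0.001, 0.212]
force: [-0.6, -0.2, 1.2]
grip_width: 0.0006
```

```bash
python3 look.py f
python3 - <<'E'
from h import *
for n in('bottle','jar','beaker','tip_box'):
    vision.camera('scene')
    q=vision.pinpoint(n,'scene')
    if q: print(n,q[0]['at'],at_z('scene',q[0]['at'],0))
E
```

```text
15.5 [0.56364182 0.02798286 0.36841886] [ 3.14131182e+00 -1.07590895e-03  2.11914218e-01] [-0.57325873 -0.19810191  1.1766851 ] 0.0006201144007924444 tcp in scanner [-0.118   0.0028]
bottle [254.4, 427.1] [0.65937674 0.24128055 0.        ]
jar [213.2, 392.4] [0.48616138 0.25681999 0.        ]
beaker [293.7, 192.5] [ 0.58880792 -0.23785838  0.        ]
tip_box [342.8, 250.8] [ 0.75874042 -0.1752206   0.        ]
```

View pics/f_wrist.png

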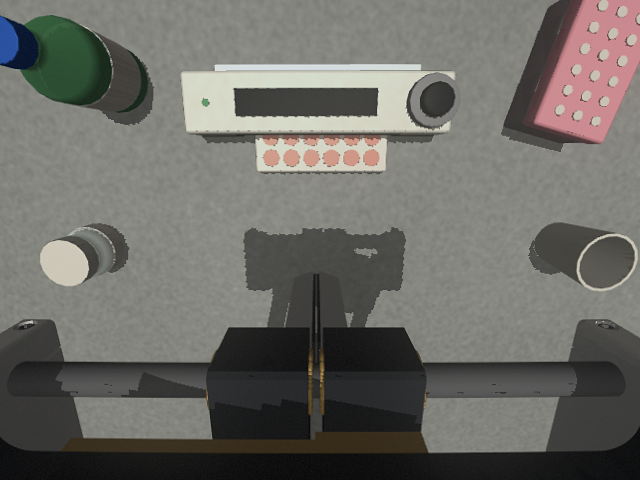

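View pics/f_side.png

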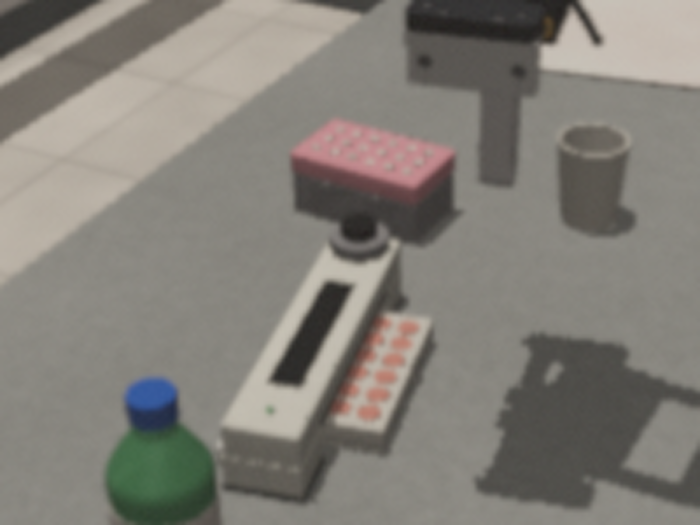

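The plate is still home and square, with its near edge at row 171 as before. The key is back up, the bystanders are unmoved and the arm is clear.

```bash
python3 -c "
from station import job
print(job.hand_in())"
```

```text
the job is handed in; nothing more can be done
None
```

I pushed the plate flat under the bridge with two open fingers until it met the fence, then pressed the key fully down with closed fingers and let go. I handed the job in at about 16 s on the robot's clock, with the arm clear of everything.

**Plate:** The push force rose to about 25 N at the expected home position. About 35 to 36 mm of plate stands out in front of the bridge, against 35 mm expected. Its near edge is level with the bridge and did not move when the key was pressed.

**Key:** On the way down it reached a hard stop. On release the spring force fell from 3.5 N to zero over about 6 mm, a little below the stated 5 N. The side view shows the key back up.

**Bystanders:** In the last pictures the bottle, jar, beaker and tip box are where they started, within the few millimetres that the networks scatter.

**Disagreements:**
- The wrist-camera view put the scanner's top at about 46 mm deep instead of 50 mm, and the scanner fits differed by 1 to 2 mm. So the plate's home position is known by camera to about 1 to 2 mm, and the contact force is the better evidence.
- The key press briefly peaked at 38 N vertically (about 43 N in total with the sideways part), applied by the fingertips. That is near the 40 N limit, which is stated for the arm and the gripper's body.

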